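# Pack the tap key into its hinged case and shut it

## Task

The round-headed tap key has been left out on the washroom counter: lay it down into whichever of the two shaped nests in the open case is empty, fully home on the nest floor with its head in the head pocket, and let go of it. Then swing the lid over and press it fully shut, so that the two halves meet edge to edge all round. Leave the square-headed key in its nest, and do not push about or knock over the other things on the counter.

Things in the scene. Friction and masses are not known exactly. Their poses are not given: they have to be found in the camera images.
- key: Loose tap key to pack, 148 mm long, lying flat at any yaw, 0.2 kg. Origin: centre of its underside; y axis along it. Round steel head (upright cylinder, 40 mm across, 40 tall) spans y -73 to -33 mm; grey grip 20 mm wide (x), 40 tall, y -30 to +36; lower steel tail 14 wide, 26 tall, to y +75. Balances near y = -18 mm.
- key_grip (a point): Point on the key's grip where it is best held, fingers closing along the key's x (20 mm wide): 10 mm from the key's origin towards the head, 30 mm above its underside; turns with the key.
- case: Lower half of the grey clamshell case, fixed: 130 mm (x) by 198 mm (y), rim 28 mm high, walls 4 mm. Origin: centre of its underside, on the counter. Hinge along y at x = +65 mm, z = 28 mm. A black insert (top at z = 20 mm) has two key-shaped nests side by side. One, which varies, holds the square-headed key; the other is empty, its grey floor bare.
- nest_a (a point): Centre of the floor of the nest away from the hinge (case frame x = -29 mm, y 0, z 4). A nest is key-shaped: head pocket 48 mm wide from y -77 to -30, channel 26 mm wide on to y +79, 16 mm deep below the insert's top. A seated key has its origin here, y axes parallel (head at -y), and its top at z = 44 mm.
- nest_b (a point): Centre of the floor of the nest next to the hinge (case frame x = +29 mm, y 0, z 4). A nest is key-shaped: head pocket 48 mm wide from y -77 to -30, channel 26 mm wide on to y +79, 16 mm deep below the insert's top. A seated key has its origin here, y axes parallel (head at -y), and its top at z = 44 mm.
- square_key: The other key, already lying in one of the two nests. Same size and axes as the round-headed key but its head is a 38 mm square block. Leave it in its nest. Origin: centre of its underside.
- lid (a joint): Angle of the case's upper half (lid), rad: 0 shut rim on rim, 1.57 upright, 2.5 its stop, leaning back. Starts 1.35 to 2.2. A friction hinge keeps it where left; 2 to 3 N at the free edge moves it. Hollow shell 130 x 198 mm, 28 deep; shut, its flat top is at 56 mm and the space inside reaches 52 mm above the counter, so it cannot shut over a key that is not down in its nest.
- lid_hinge (a point): Middle of the hinge line, 28 mm above the counter. Turns with the lid: its x axis points from the lid's free edge to the hinge, z out of the lid's back.
- lid_edge (a point): Middle of the lid's free rim edge (inner side, 130 mm from the hinge), moves with the lid. A small lip 50 mm long stands out 12 mm beyond it.
- lid_back (a point): Point on the outer face (back) of the lid, on its centre line, 115 mm from the hinge; a place to push it over and to press it down. Its z axis points outward from the back; moves with the lid.
- tumbler: White ceramic tumbler, 68 mm across, 90 mm tall, loose: leave it alone. Origin: centre of its underside.
- soap_bottle: Clear soap bottle, 60 mm across, 150 mm tall, loose: leave it alone. Origin: centre of its underside.
- plug: Steel basin plug, 66 mm across at its top, 64 mm tall, standing loose: leave it alone. Origin: centre of its underside.
Not all that is in view belongs to the job. What is shaped like the square_key but green or yellow is not meant.

How it is judged (in metres and radians):
On the way:
1. the round-headed key is down in the empty nest and released while the lid is still open (over 1.0 rad) (z of key in the frame of case between 0 and 0.009 m and y of key in the frame of case between -0.01 and 0.01 m and angle between the y axis of key and the y axis of case, either way round below 0.12 rad and (x of key in the frame of case between -0.036 and -0.022 m or x of key in the frame of case between 0.022 and 0.036 m) and value of joint lid above 1 rad and contact force between the fingers and key below 0.2 N), for 0.2 s.
At the end, for the whole second after the job is handed in: The round-headed key rests in the nest that was empty (within 7 mm across and 10 mm along, on the nest floor within 5 mm, aligned within 0.12 rad), the square-headed key is still down in its own nest, and the lid is shut to within 0.03 rad (a gap of under 4 mm at the free edge) (z of key in the frame of case between 0 and 0.009 m and y of key in the frame of case between -0.01 and 0.01 m and angle between the y axis of key and the y axis of case, either way round below 0.12 rad and (x of key in the frame of case between -0.036 and -0.022 m or x of key in the frame of case between 0.022 and 0.036 m) and z of square_key in the frame of case between 0 and 0.009 m and value of joint lid below 0.03 rad and linear speed of key below 0.02 m/s); the robot touches nothing.
It fails at once if a bystander (tumbler, bottle or plug) is moved more than 25 mm or tipped (distance of any of tumbler, soap_bottle, plug from where it was at the start of the episode above 0.025 m or angle between any of tumbler, soap_bottle, plug's own z axis and vertical above 0.35 rad).
It fails at once if the square-headed key is moved more than 15 mm from its nest (distance of square_key from where it was at the start of the episode above 0.015 m).
It also fails if it takes over 72 s, if anything falls off the work surface, if the arm or the gripper's body presses on something with over 40 N, if the wrist force passes 120 N, or if a joint passes its speed limit or range.

## Robot

A 6-joint arm with a two-finger parallel gripper is mounted at the origin on the work surface. World frame = base frame: x ahead of the robot, y to its left, z up, the work surface at z = 0. Lengths are in mm, angles in rad, forces in N, time in s.
With the tool pointing down it reaches from about 350 to 775 mm from the base axis. Payload 7.3 kg.
Tool frame: the origin (TCP) lies on the centre line of the jaws, within the pads' length; the fingertips stand 14 mm ahead of it and the grasp point (between the pads) lies 5 mm behind it; z points along the fingers, y is the line along which they close (so a half turn about z gives the same grasp; the last joint's range is limited). The gripper opens to 92 mm and grips with 3 to 60 N. Pads are 19 mm wide; open, the fingers measure 130 mm over their backs; the gripper's body (75 mm by 190 mm) begins 47 mm behind the grasp point.
Start: joints at [-1.316, 0.342, 1.524, -0, 1.275, -0.146], TCP at [204.855, -483.403, 240.741] pointing down, gripper open.
Joint ranges: [-2.53, 2.53], [-0.77, 2.02], [0.04, 2.7], [-1, 4.14], [0.28, 2.66], [-3.11, 3.11]. Speed limits (rad/s): [2.57, 2.57, 3.14, 3.14, 3.14, 3.14].

## Interface

Orientations are given as a rotation vector (axis times angle).
In Python, from station import env, snapshot, spot_in, outline_of, tip_of gives the robot as it stands.
- The arm moves only by the tool servo_tool, never from a script. Its argument "steps" is one flat list of numbers, 5 for each row, row after row: the opening, from -1 (shut) to 1 (fully open), then the shift along the world's x, y, z scaled (see below), then the turn about the world's z scaled (see below). In form: [grip, x, y, z, turn, grip, x, y, z, turn, ...]. A call has 1 to 20 rows; each row is the pose to reach, as a shift and turn from the pose commanded when the call began; what a row does not reach only later rows make up. The controller multiplies each number of a shift by 0.5 m and each number of a turn by 90 degrees. A row lasts 1/10 s, in which the tool goes at most 50 mm and 8.59 degrees, less where a joint would pass 70% of its speed; a pose out of reach is approached as far as the arm can. A call with a number of a shift or a turn outside -1 to 1 is refused whole. A call with a gripper value outside its range is refused whole. The fingers move at their own pace and stop on an object; "grip_force" is the grip in N (left out, the last holds). Time passes only in rows, so rows that repeat a pose let the fingers close. It gives the time, the measured TCP pose, the force, the opening and the grip force at its end, in the units of the state.
- env.read_state(): the state, without advancing time (a new reading comes with each control period).
- snapshot(name): name is "scene" or "top" or "wrist"; returns a dict with "pixels" (400x640x3 uint8, red, green, blue), "fx", "fy", "cx", "cy" (pixels), "dist_coeffs" ([k1, k2, p1, p2, k3] as OpenCV has them; the pictures are not rectified), "rvec" (rotation vector, rad) and "tvec" (3), from world to camera coordinates, as OpenCV has them. Camera axes: x right, y down, z forward; pixel columns grow to the right and rows downward; lengths in mm; the calibration is good to about 2 mm. A picture is of the moment at which its call begins. There is no depth.
- env.sign_off(): hands the job in; it is judged then, once.
Trained networks look in a picture, given as the dict that the camera call returned (one of the last four; its "shot" number tells which), for a name from the list of things; names that differ only in an ending like _2 or _b are one class to them, and where a whole thing is asked for, a point or a joint stands for the part that bears it (a point fixed in the world has none). Each returns a list of dicts, best first, with "p" (0 to 1); they miss things now and then, are a little off and sometimes report something else, mostly with a low value. They report only what shows in the picture. A call takes as long as a camera call. They do not tell look-alikes from the thing itself.
- spot_in(thing, picture): "rect" ([left, top, right, bottom] in pixels, round what is visible of it).
- outline_of(thing, picture): "region" (400x640 bool, what is visible of it) and "rect" ([left, top, right, bottom] in pixels, round what is visible of it).
- tip_of(thing, picture): "xy" ([column, row] in pixels: a listed point, or the origin of a listed thing).
The state is a dict: "clock": time; "qpos": joint angles; "qd": joint speeds; "effort": joint torques, N m; "position": TCP position; "tool_rot": TCP orientation; "ft_force": force on the tool from outside, world axes, zero at the start; "moment": the same for the moment, N m; "width": opening from 0.0 (shut) to 1.0 (fully open); "gripper_force": force on a finger pad.
Only numpy, scipy, OpenCV 4.12 (cv2) and the standard library are available. Lean on these libraries where they do the work, as an engineer would, in place of code of your own. Each camera call takes 0.05 s, during which the arm holds its last target. There are 200 camera calls.

## Working session

There is one attempt and no reset: what is moved stays moved. The work goes in short steps, Python scripts to look and compute and a tool call to move; the robot and the scene stay as the last step left them, time stands still between calls to the robot, and variables do not carry over. Pictures are saved under pics/ and viewed, at most 10 in all, crops included, and the job is handed in when it is done.

Besides the shell and the picture viewer there is one more tool, called after "Emit:" as name(argument=value, ...), one argument or row to a line, values as JSON. servo_tool: Moves the arm, as the interface text tells. Its arguments: {"type":"object","properties":{"steps":{"type":"array"},"grip_force":{"type":"number"}},"required":["steps"]}

```bash
mkdir -p pics
cat > h.py <<'E'
import numpy as np, cv2
from station import env, snapshot, spot_in, outline_of, tip_of
def cam(s):
    K=np.array([[s['fx'],0,s['cx']],[0,s['fy'],s['cy']],[0,0,1.]]); R=cv2.Rodrigues(np.array(s['rvec'],float))[0]
    return K,np.array(s['dist_coeffs'],float),R,np.array(s['tvec'],float)
def ray(s,uv):
    K,D,R,t=cam(s); n=cv2.undistortPoints(np.array([[uv]],float),K,D)[0,0]
    return -R.T@t, R.T@np.array([n[0],n[1],1.])
def at_z(s,uv,z):
    c,d=ray(s,uv); return c+d*(z-c[2])/d[2]
def tri(obs):
    A=np.zeros((3,3));b=np.zeros(3)
    for s,uv in obs:
        c,d=ray(s,uv); d=d/np.linalg.norm(d); P=np.eye(3)-np.outer(d,d); A+=P;b+=P@c
    x=np.linalg.solve(A,b)
    return x
def proj(s,X):
    K,D,R,t=cam(s); return cv2.projectPoints(np.array(X,float).reshape(-1,3),np.array(s['rvec'],float),t,K,D)[0][:,0]
def save(s,name,crop=None,k=1):
    im=s['pixels'][:,:,::-1]
    if crop: im=im[crop[1]:crop[3],crop[0]:crop[2]]
    cv2.imwrite('pics/'+name,cv2.resize(im,None,fx=k,fy=k,interpolation=cv2.INTER_CUBIC))
E
cat > a.py <<'E'
from h import *
np.set_printoptions(precision=1,suppress=True)
S={n:snapshot(n) for n in('top','scene')}
for n,s in S.items():
    save(s,n+'0.png'); print(n,'cam at',ray(s,(320,200))[0])
    for th in ['key','key_grip','case','nest_a','nest_b','square_key','lid_hinge','lid_edge','lid_back','tumbler','soap_bottle','plug']:
        print(n,th,[(np.array(r['xy']),round(r['p'],2)) for r in tip_of(th,s)[:3]],[(np.array(r['rect']),round(r['p'],2)) for r in spot_in(th,s)[:3]] if th in('key','square_key','case') else '')
print(env.read_state())
E
python3 a.py
```

```text
top cam at [ 405.   -21.5 1023.1]
top key [(array([460., 229.]), 0.82), (array([287.5, 211.2]), 0.41)] [(array([451.1, 194.6, 467.6, 259.6]), 0.55)]
top key_grip [(array([459.5, 230.3]), 0.84)] 
top case [(array([284.6, 206.8]), 0.59)] [(array([211.1, 149.2, 312.6, 250.5]), 0.93)]
top nest_a [(array([295.5, 208.5]), 0.89), (array([270.4, 209.3]), 0.83)] 
top nest_b [(array([295.5, 208.5]), 0.89), (array([270.4, 209.3]), 0.83)] 
top square_key [(array([170.5, 212.2]), 0.8), (array([177.9, 133.2]), 0.72), (array([191.2, 291.3]), 0.69)] [(array([152.2, 102.5, 194.6, 160.8]), 0.96), (array([171.3, 262.2, 211.5, 324.6]), 0.82), (array([157.7, 182.9, 178. , 248.4]), 0.8)]
top lid_hinge [(array([254.4, 205.5]), 0.67), (array([295.4, 206.9]), 0.18)] 
top lid_edge [(array([222.6, 199.6]), 0.81)] 
top lid_back [(array([215.4, 199.4]), 0.65)] 
top tumbler [(array([378.2, 169.9]), 0.97)] 
top soap_bottle [(array([375.1, 232.7]), 0.71), (array([254.7, 205.7]), 0.51)] 
top plug [(array([460.2, 163.5]), 0.59)] 
scene cam at [1089.6 -336.7  809.6]
scene key [(array([197.2, 252.6]), 0.62)] [(array([1
[... 572 characters left out ...]
)]
scene lid_hinge [(array([364.5, 189.4]), 0.8)] 
scene lid_edge [(array([380.2, 146.3]), 0.76)] 
scene lid_back [(array([386. , 151.8]), 0.68)] 
scene tumbler [(array([286.4, 259.4]), 0.64), (array([219.3, 301.8]), 0.29)] 
scene soap_bottle [(array([265.1, 220. ]), 0.94)] 
scene plug [(array([216.5, 303.2]), 0.8)] 
{'clock': 1.6, 'qpos': array([-1.3,  0.3,  1.5,  0. ,  1.3, -0.1]), 'qd': array([-0., -0.,  0.,  0.,  0., -0.]), 'effort': array([ -0. , -43.1, -24.4,   0.1,   0. ,   0. ]), 'position': array([ 204.8, -483.4,  240.7]), 'tool_rot': array([3.1, 0.6, 0. ]), 'ft_force': array([-1.4, -0.6, -0.4]), 'moment': array([-0. , -0.1, -0. ]), 'gripper_force': 0.0, 'width': 1.0010271690613373}
```

Run:
```python
import cv2
a=cv2.imread('pics/top0.png')[90:340,130:490]; b=cv2.imread('pics/scene0.png')[110:330,160:500]
cv2.imwrite('pics/topc.png',cv2.resize(a,None,fx=2.2,fy=2.2,interpolation=2)); cv2.imwrite('pics/scenec.png',cv2.resize(b,None,fx=2.3,fy=2.3,interpolation=2))
```

```text
(no output)
```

View pics/topc.png

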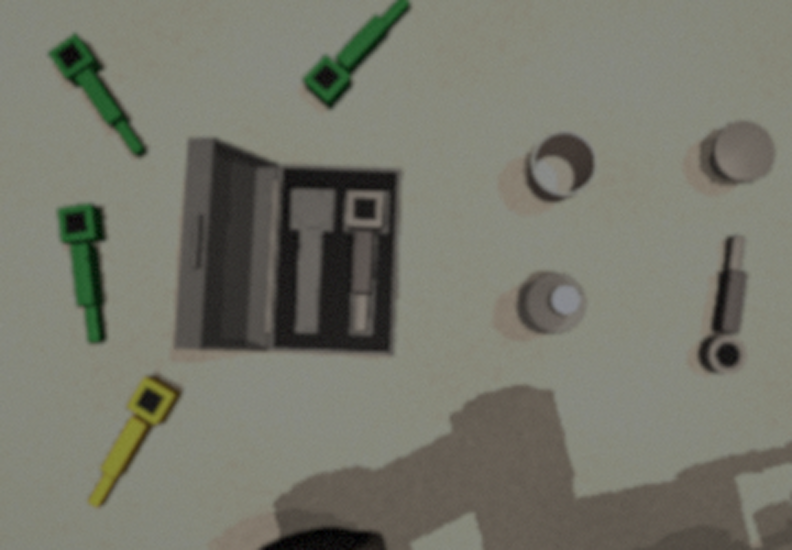

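View pics/scenec.png

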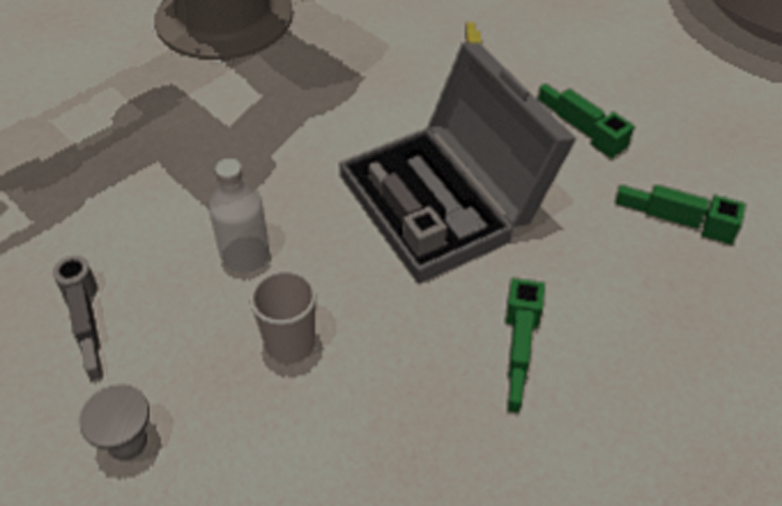

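```bash
cat > b.py <<'E'
from h import *
np.set_printoptions(precision=1,suppress=True)
t=snapshot('top'); s=snapshot('scene'); w=snapshot('wrist')
f=lambda u,v:(u/2.2+130,v/2.2+90)
g=lambda u,v:(u/2.3+160,v/2.3+110)
print('head',tri([(t,f(727,355)),(s,g(72,268))]), at_z(t,f(727,355),40))
print('tail',at_z(t,f(737,240),26),'gripfar',at_z(t,f(736,272),40))
print('sqhead',tri([(t,f(366,209)),(s,g(425,223))]))
for n,p in dict(rimTR=(402,169),rimBR=(391,353),hingeT=(281,167),hingeB=(270,350)).items(): print(n,at_z(t,f(*p),28))
print('nestb head/tail floor',at_z(t,f(315,190),4),at_z(t,f(308,333),4))
print('lid_edge',tri([(t,(222.6,199.6)),(s,(380.2,146.3))]),'back',tri([(t,(215.4,199.4)),(s,(386,151.8))]),'hinge',tri([(t,(254.4,205.5)),(s,(364.5,189.4))]))
for n,a,b in (('tum',(378.2,169.9),(286.4,259.4)),('soap',(375.1,232.7),(265.1,220)),('plug',(460.2,163.5),(216.5,303.2))): print(n,tri([(t,a),(s,b)]))
print('key',tri([(t,(460,229)),(s,(197.2,252.6))]))
print('px dirs',at_z(t,(320,200),0),at_z(t,(420,200),0))
c,d=ray(w,(320,200));print('wrist cam',c,d,at_z(w,(320,200),0), at_z(w,(0,200),0),at_z(w,(320,0),0))
R=cv2.Rodrigues(env.read_state()['tool_rot'])[0];print(R,env.read_state()['qpos'])
print('cam in tool',R.T@(c-env.read_state()['position']),R.T@d)
E
python3 b.py
```

```text
head [ 404.5 -348.9   40.8] [ 403.9 -350.8   40. ]
tail [ 525.6 -367.4   26. ] gripfar [ 490.3 -361.1   40. ]
sqhead [547.3  28.1  41.2]
rimTR [592.   -9.8  28. ]
rimBR [398.5  -3.4  28. ]
hingeT [591.  118.4  28. ]
hingeB [398.3 122.2  28. ]
nestb head/tail floor [571.1  83.9   4. ] [417.2  85.8   4. ]
lid_edge [496.4 168.4 156.1] back [499.2 189.2 129.7] hinge [500.4 125.8  14.3]
tum [ 593.3 -168.1   -0.7]
soap [ 443.5 -162.5   -7.7]
plug [ 616.4 -364.3   -1.9]
key [ 457.6 -361.4   -0.9]
px dirs [517.9 -28.7   0. ] [ 523.9 -267.     0. ]
wrist cam [ 266. -457.  386.] [-0.2 -0.1 -1. ] [ 174.9 -489.4    0. ] [  29. -145.    0.] [ 365.5 -409.4    0. ]
[[ 0.9  0.4  0. ]
 [ 0.4 -0.9 -0. ]
 [-0.   0.  -1. ]] [-1.3  0.3  1.5 -0.   1.3 -0.1]
cam in tool [  66.6   -0.5 -145.2] [-0.2 -0.   1. ]
```

The only round-headed key is at top px (460,229). Things it could be mistaken for:
- The square key seated in the outer nest, at (295,209).
- Green keys at about (178,133), (170,212) and (278,125).
- A yellow key at (191,291).

The empty nest is the one next to the hinge, at about (270,209). I'll move above the round key for a close look.

Emit:
servo_tool(
  steps=[1, 0.484, 0.256, 0, -0.33, 1, 0.484, 0.256, 0, -0.33, 1, 0.484, 0.256, 0, -0.33, 1, 0.484, 0.256, 0, -0.33, 1, 0.484, 0.256, 0, -0.33, 1, 0.484, 0.256, 0, -0.33, 1, 0.484, 0.256, 0, -0.33, 1, 0.484, 0.256, 0, -0.33],
)

```text
clock: 2.55
position: [447.1, -354.9, 240.4]
tool_rot: [-3.136, 0.181, 0.001]
ft_force: [-0.8, -0.9, 0.6]
width: 0.998
gripper_force: 0.0
```

```bash
cat > c.py <<'E'
from h import *
np.set_printoptions(precision=2,suppress=True)
w=snapshot('wrist'); st=env.read_state(); print(st['clock'],st['position'],st['tool_rot'],st['qpos'],st['ft_force'])
for th in ['key','key_grip']:
    print(th,[(np.array(r['xy']),round(r['p'],2),at_z(w,r['xy'],0 if th=='key' else 30)) for r in tip_of(th,w)[:3]])
o=outline_of('key',w)[:1]
if o: print(o[0]['p'],o[0]['rect'])
save(w,'wkey.png')
# model overlay guess
E
python3 c.py
```

```text
2.6 [ 446.38 -355.53  240.54] [ 3.14 -0.18 -0.  ] [-0.81  0.43  1.39 -0.    1.32  0.88] [ 0.59 -0.54 -0.65]
key [(array([325.1, 166.9]), 0.76, array([ 454.96, -355.56,    0.  ]))]
key_grip [(array([327.4, 181.4]), 0.91, array([ 444.17, -356.7 ,   30.  ]))]
0.68 [308.8, 95.4, 346.4, 243.6]
```

View pics/wkey.png

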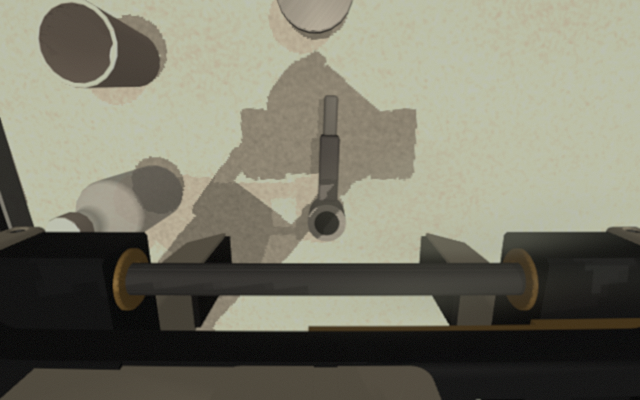

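The crop shows the round-headed key alone, with its head at (326,222), grip end at (330,136) and tail tip at (331,97). The choice is confirmed, so next I'll fit its pose.

Run:
```python
from h import *
np.set_printoptions(precision=2,suppress=True)
w=snapshot('wrist')
r=outline_of('key',w)[0]['region']
# fit pose by silhouette IoU
def sil(x,y,a):
    m=np.zeros((400,640),np.uint8); c,s=np.cos(a),np.sin(a)
    def hull(P,z):
        X=[(x+c*v+s*u,y+s*v-c*u,zz) for u,v in P for zz in (0,z)]
        cv2.fillConvexPoly(m,cv2.convexHull(np.round(proj(w,X)*16).astype(np.int32)),1,shift=4)
    # v along key y, u along key x
    hull([(20*np.cos(t),-53+20*np.sin(t)) for t in np.linspace(0,6.28,30)],40)
    hull([(i,j) for i in(-10,10) for j in(-33,36)],40); hull([(i,j) for i in(-7,7) for j in(36,75)],26)
    return m.astype(bool)
from scipy.optimize import minimize
def cost(p):
    m=sil(p[0]*10,p[1]*10,p[2]/10.)
    return -(m&r).sum()/(m|r).sum()
best=min((minimize(cost,[45.5+dx,-35.6+dy,-1.2+da],method='Nelder-Mead',options=dict(initial_simplex=None)) for dx in(-.2,.2) for dy in(-.2,.2) for da in(-.3,.3)),key=lambda q:q.fun)
x,y,a=best.x[0]*10,best.x[1]*10,best.x[2]/10; print(x,y,a,best.fun,'grip',x-10*np.cos(a),y-10*np.sin(a))
h=at_z(w,(326,222),40);t=at_z(w,(331,97),26);g=at_z(w,(330.5,136),40)
print(h,g,t,np.arctan2(*(t-h)[1::-1]),np.arctan2(*(g-h)[1::-1]))
```

```text
455.21777152834943 -359.19235278652303 -0.14986884836805486 -0.9398023360287511 grip 445.3298648434781 -357.6992682640405
[ 402.23 -351.8    40.  ] [ 489.21 -366.61   40.  ] [ 526.16 -371.63   26.  ] -0.1586833201425431 -0.1687174916567141
```

Emit:
servo_tool(
  steps=[1, -0.034, 0.2, 0.12, 0, -1, -0.034, 0.79, 0.12, 0, -1, -0.034, 0.79, 0.12, 0, -1, -0.034, 0.79, 0.12, 0, -1, -0.034, 0.79, 0.12, 0, -1, -0.034, 0.79, 0.12, 0, -1, -0.034, 0.79, 0.12, 0, -1, -0.034, 0.79, 0.12, 0, -1, -0.034, 0.79, 0.12, 0, -1, -0.034, 0.79, 0.12, 0, -1, -0.034, 0.79, 0.12, 0],
)

```text
clock: 3.95
position: [429.9, 38.4, 300.7]
tool_rot: [3.135, -0.186, 0.0]
ft_force: [-0.7, 0.1, -0.2]
width: 0.179
gripper_force: 0.0
```

Run:
```python
from h import *
np.set_printoptions(precision=2,suppress=True)
w=snapshot('wrist'); st=env.read_state(); print(st['clock'],st['position'],st['tool_rot'],st['qpos'],st['ft_force'],st['width'])
for th,z in [('nest_a',4),('nest_b',4),('case',0),('lid_hinge',28),('square_key',0)]:
    print(th,[(np.array(r['xy']),round(r['p'],2),at_z(w,r['xy'],z)) for r in tip_of(th,w)[:3]])
save(w,'wcase.png')
```

```text
4.0 [429.93  38.14 300.57] [ 3.14 -0.19 -0.  ] [-0.09  0.12  1.65 -0.    1.37  1.6 ] [ 0.71 -0.66 -0.01] 0.13295690460718407
nest_a [(array([326.6, 112.1]), 0.82, array([496.55,  28.69,   4.  ])), (array([281.3, 122.9]), 0.75, array([490.33,  85.92,   4.  ]))]
nest_b [(array([326.6, 112.1]), 0.82, array([496.55,  28.69,   4.  ])), (array([281.3, 122.9]), 0.75, array([490.33,  85.92,   4.  ]))]
case [(array([303.1, 117.3]), 0.82, array([493.78,  58.45,   0.  ]))]
lid_hinge [(array([245.2, 125.3]), 0.72, array([493.01, 125.46,  28.  ]))]
square_key [(array([329. , 113.1]), 0.74, array([495.01,  25.85,   0.  ])), (array([101.8, 159.1]), 0.65, array([473.57, 324.1 ,   0.  ])), (array([150.4, 135.1]), 0.44, array([495.58, 253.56,   0.  ]))]
```

View pics/wcase.png

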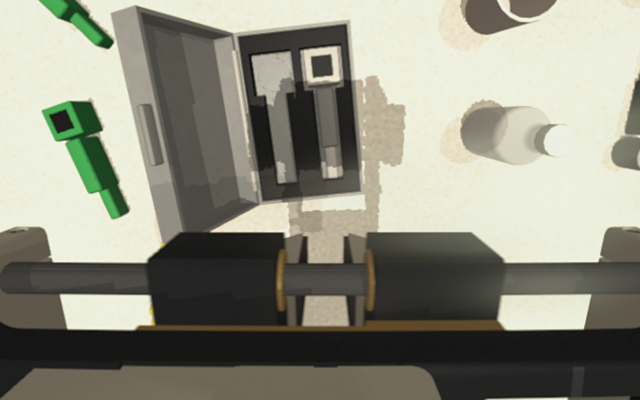

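Run:
```python
from h import *
from scipy.optimize import least_squares
np.set_printoptions(precision=2,suppress=True)
w=snapshot('wrist'); t=snapshot('top')
f=lambda u,v:(u/2.2+130,v/2.2+90)
# case-frame points : outer rim -x side corners (head = -y far), nest_b pocket/channel at floor
obs=[(w,(349,21),(-65,-99,28)),(w,(361,192),(-65,99,28)),
     (t,f(402,169),(-65,-99,28)),(t,f(391,353),(-65,99,28)),
     (w,(287,184),(29,79,4)),(w,(271.5,53),(29,-77,4)),(t,f(313,190),(29,-77,4)),(t,f(308,333),(29,79,4)),
     (w,(326.6,112.1),(-29,0,4)),(w,(281.3,122.9),(29,0,4))]
def X(p,q): c,s=np.cos(p[2]),np.sin(p[2]); return (p[0]+c*q[0]-s*q[1],p[1]+s*q[0]+c*q[1],q[2])
res=lambda p:np.concatenate([proj(s,[X(p,q)])[0]-uv for s,uv,q in obs])
r=least_squares(res,[495,57,1.57],loss='soft_l1',x_scale=[1,1,.01]); p=r.x
print(p,'case y yaw',p[2]+np.pi/2); print(res(p).reshape(-1,2))
rw=lambda p:np.concatenate([proj(s,[X(p,q)])[0]-uv for s,uv,q in obs if s is w])
print('wrist only',least_squares(rw,p,loss='soft_l1',x_scale=[1,1,.01]).x)
print('nest_b',X(p,(29,0,4)),'grip',X(p,(29,-10,34)),'hinge',X(p,(65,0,28)))
n=[r['xy'] for r in tip_of('lid_edge',w)[:1]]; n2=[r['xy'] for r in tip_of('lid_edge',t)[:1]]
if n and n2: print('edge',tri([(w,n[0]),(t,n2[0])]))
```

```text
[494.11  58.78   1.55] case y yaw 3.1225809579224766
[[ 0.96 -1.71]
 [ 2.4   2.13]
 [-0.72  0.02]
 [ 0.35  2.06]
 [ 0.58 -1.99]
 [-0.46  0.34]
 [-0.11 -0.25]
 [-1.5   0.62]
 [-0.38  2.54]
 [-1.79 -3.39]]
wrist only [493.45  59.12   1.55]
nest_b (np.float64(494.6648287223062), np.float64(87.77904510671895), 4) grip (np.float64(504.66302155387905), np.float64(87.58893960262915), 34) hinge (np.float64(495.3492085370295), np.float64(123.77253930038121), 28)
```

Emit:
servo_tool(
  steps=[-1, 0.14, 0.15, -0.1, 0, -1, 0.14, 0.15, -0.2, 0, -1, 0.14, 0.15, -0.33, 0, -1, 0.14, 0.15, -0.33, 0, -1, 0.14, 0.15, -0.33, 0, -1, 0.14, 0.18, -0.33, 0, -1, 0.14, 0.2, -0.33, 0, -1, 0.14, 0.22, -0.335, 0, -1, 0.14, 0.235, -0.34, 0, -1, 0.14, 0.25, -0.345, 0, -1, 0.14, 0.265, -0.35, 0, -1, 0.14, 0.28, -0.355, 0, -1, 0.14, 0.29, -0.36, 0, -1, 0.14, 0.3, -0.37, 0, -1, 0.14, 0.31, -0.375, 0, -1, 0.14, 0.318, -0.38, 0, -1, 0.14, 0.318, -0.38, 0],
)

```text
clock: 6.15
position: [499.6, 199.0, 110.2]
tool_rot: [3.136, -0.184, -0.001]
ft_force: [0.2, -1.2, -1.4]
width: 0.004
gripper_force: 0.5
```

Run:
```python
from h import *
np.set_printoptions(precision=2,suppress=True)
t=snapshot('top'); s=snapshot('scene')
a=[tip_of('lid_edge',q) for q in(t,s)]; print(a)
if all(a): print(tri([(t,a[0][0]['xy']),(s,a[1][0]['xy'])]))
im=np.hstack([cv2.resize(t['pixels'][130:280,170:340],(400,353)),cv2.resize(s['pixels'][100:250,290:460],(400,353))])
cv2.imwrite('pics/lid1.png',im[:,:,::-1])
```

```text
[[{'xy': [377.7, 170.1], 'p': 0.62}], [{'xy': [392.9, 153.9], 'p': 0.8}]]
[608.   -37.81 324.9 ]
```

View pics/lid1.png

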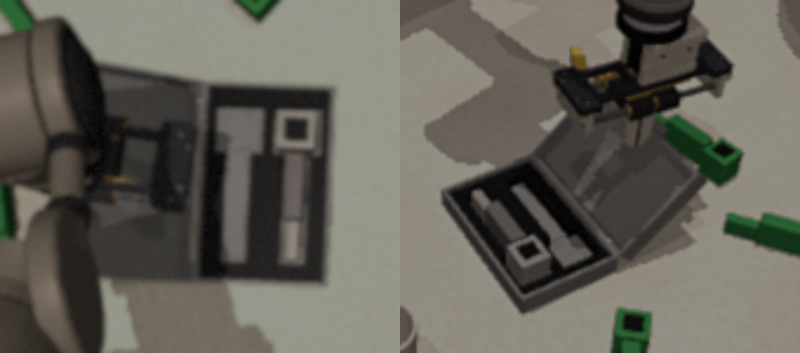

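Emit:
servo_tool(
  steps=[-1, 0, -0.05, 0, 0, -1, 0, -0.1, 0.1, 0, -1, -0.05, -0.2, 0.2, -0.024, -1, -0.11, -0.3, 0.27, -0.024, -1, -0.11, -0.4, 0.27, -0.024, -1, -0.11, -0.5, 0.27, -0.024, -1, -0.11, -0.6, 0.27, -0.024, 0.2, -0.11, -0.7, 0.27, -0.024, 0.2, -0.11, -0.8, 0.27, -0.024, 0.2, -0.11, -0.9, 0.27, -0.024, 0.2, -0.11, -1, 0.27, -0.024, 0.2, -0.11, -1, 0.27, -0.024],
)

```text
clock: 7.55
position: [444.5, -304.4, 246.2]
tool_rot: [3.131, -0.246, 0.002]
ft_force: [1.0, 0.2, 0.7]
width: 0.386
gripper_force: 0.0
```

Emit:
servo_tool(
  steps=[0.2, 0, -0.111, 0, 0, 0.2, 0, -0.111, -0.1, 0, 0.2, 0, -0.111, -0.2, 0, 0.2, 0, -0.111, -0.3, 0, 0.2, 0, -0.111, -0.37, 0, 0.2, 0, -0.111, -0.41, 0, 0.2, 0, -0.111, -0.427, 0, 0.2, 0, -0.111, -0.427, 0, -1, 0, -0.111, -0.427, 0, -1, 0, -0.111, -0.427, 0, -1, 0, -0.111, -0.427, 0, -1, 0, -0.111, -0.427, 0, -1, 0, -0.111, -0.427, 0, -1, 0, -0.111, -0.427, 0, -1, 0, -0.111, -0.427, 0],
  grip_force=35,
)

```text
clock: 9.05
position: [445.0, -357.1, 32.7]
tool_rot: [3.132, -0.244, 0.001]
ft_force: [-0.7, 0.7, 4.6]
width: 0.216
gripper_force: 35.0
```

Emit:
servo_tool(
  steps=[-1, 0, 0, 0.08, 0, -1, 0, 0, 0.18, 0, -1, 0, 0, 0.28, 0, -1, 0, 0, 0.38, 0.09, -1, 0, 0.1, 0.44, 0.18, -1, 0, 0.2, 0.44, 0.27, -1, 0, 0.3, 0.44, 0.36, -1, 0, 0.38, 0.44, 0.45, -1, 0, 0.46, 0.44, 0.54, -1, 0, 0.54, 0.44, 0.63, -1, 0, 0.6, 0.44, 0.72, -1, 0, 0.6, 0.44, 0.81, -1, 0, 0.6, 0.44, 0.9, -1, 0, 0.6, 0.44, 1, -1, 0, 0.6, 0.44, 1],
)

```text
clock: 10.55
position: [444.5, -56.6, 251.7]
tool_rot: [-2.384, -2.044, 0.001]
ft_force: [-0.4, 1.3, -2.0]
width: 0.216
gripper_force: 35.0
```

```bash
python3 -c "
from h import *
s=env.read_state();print(s['clock'],s['position'],s['tool_rot'],s['qpos'],s['width'],s['gripper_force'],s['ft_force'])"
```

```text
10.55 [444.48697166 -56.64529392 251.73512862] [-2.38433562e+00 -2.04410853e+00  9.63782939e-04] [-2.98102336e-01  1.91596353e-01  1.70056708e+00  6.39833833e-06
  1.25058699e+00 -1.44750245e-01] 0.21573542059248013 34.986687898635864 [-0.39923569  1.29326715 -1.98770023]
```

Emit:
servo_tool(
  steps=[-1, 0.05, 0.05, 0, 0.09, -1, 0.1, 0.1, 0, 0.18, -1, 0.119, 0.15, 0, 0.27, -1, 0.119, 0.2, 0, 0.36, -1, 0.119, 0.25, 0, 0.45, -1, 0.119, 0.29, 0, 0.54, -1, 0.119, 0.29, 0, 0.63, -1, 0.119, 0.29, 0, 0.72, -1, 0.119, 0.29, 0, 0.81, -1, 0.119, 0.29, -0.05, 0.9, -1, 0.119, 0.29, -0.1, 1, -1, 0.119, 0.29, -0.144, 1, -1, 0.119, 0.29, -0.144, 1],
)

```text
clock: 11.85
position: [502.3, 87.9, 177.2]
tool_rot: [-0.249, -3.125, 0.001]
ft_force: [0.1, 0.8, -2.8]
width: 0.214
gripper_force: 35.0
```

Emit:
servo_tool(
  steps=[-1, 0, 0, 0, 0.087, -1, 0, 0, 0, 0.087, -1, 0, 0, 0, 0.087],
)

```text
clock: 12.15
position: [504.8, 88.1, 181.1]
tool_rot: [0.037, 3.14, 0.0]
ft_force: [0.0, 0.3, -3.0]
width: 0.216
gripper_force: 35.0
```

Run:
```python
from h import *
np.set_printoptions(precision=3,suppress=True)
w=snapshot('wrist');t=snapshot('top')
s=env.read_state();print(s['clock'],s['position'],s['tool_rot'],2*np.arctan2(s['tool_rot'][1],s['tool_rot'][0]),s['qpos'],s['width'])
im=np.vstack([cv2.resize(w['pixels'][0:250],(800,312)),np.hstack([cv2.resize(t['pixels'][130:270,170:350],(370,288)),np.zeros((288,430,3),np.uint8)])])
cv2.imwrite('pics/place1.png',im[:,:,::-1]); cv2.imwrite('pics/w_full.png',w['pixels'][:,:,::-1])
```

```text
12.25 [504.591  88.077 180.836] [0.035 3.14  0.   ] 3.119543132812033 [ 0.023  0.376  1.651  0.     1.114 -1.526] 0.2164518750544547
```

View pics/place1.png

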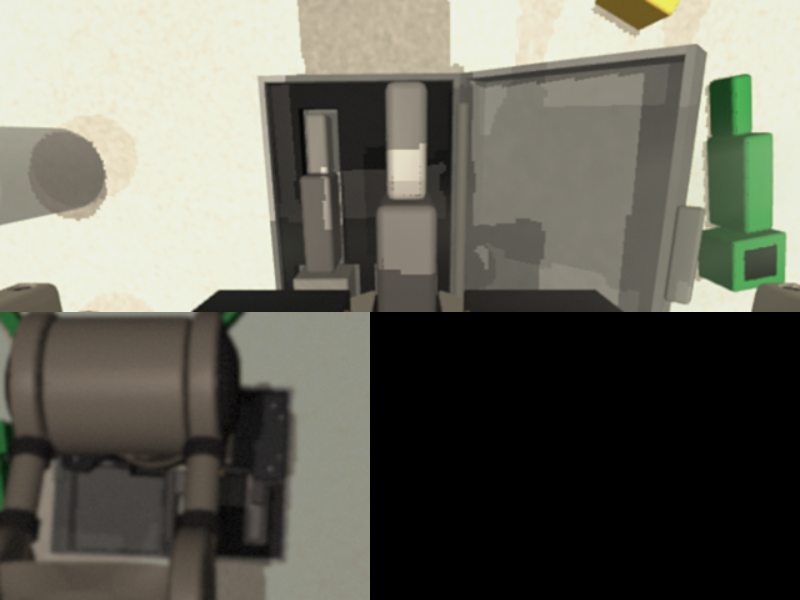

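Run:
```python
from h import *
np.set_printoptions(precision=2,suppress=True)
w=snapshot('wrist'); g=cv2.cvtColor(w['pixels'],cv2.COLOR_RGB2GRAY).astype(float)
k=.8
def edge_row(v,u0,u1,sgn):  # strongest horizontal gradient along a row
    r=cv2.GaussianBlur(g,(3,3),0)[v]; d=np.gradient(r)[u0:u1]*sgn; i=d.argmax(); return u0+i
def edge_col(u,v0,v1,sgn):
    r=cv2.GaussianBlur(g,(3,3),0)[:,u]; d=np.gradient(r)[v0:v1]*sgn; return v0+d.argmax()
print('left outer rim (z28)'); L=[at_z(w,(edge_row(v,200,232,-1),v),28) for v in range(75,225,15)]; print(np.array(L)[:,:2])
print('near outer rim (z28)'); T=[at_z(w,(u,edge_col(u,50,72,-1)),28) for u in list(range(220,305,12))]; print(np.array(T)[:,:2])
L=np.array(L);print('yaw L',np.polyfit(L[:,0],L[:,1],1),'T',np.polyfit(np.array(T)[:,1],np.array(T)[:,0],1))
# held key: tail sides at top z
zb=env.read_state()['position'][2]-32
K=[]
for v in range(75,150,12):
    a=edge_row(v,300,325,1);b=edge_row(v,328,350,-1);A=at_z(w,(a,v),zb+26);B=at_z(w,(b,v),zb+26);K.append(np.r_[A[:2],B[:2],(A+B)[:2]/2])
print(np.array(K)); print('tail end',at_z(w,(325,edge_col(325,55,80,1)),zb+26))
for n,th in(('sq',(-29,0)),): print('sq tail px', [at_z(w,(u*k,110*k),30)[:2] for u in(306,337)])
# channel floor of nest b (bare grey vs black) in row near end
print('hinge-side insert edge', [at_z(w,(edge_row(v,345,372,1),v),20)[:2] for v in range(80,220,20)])
```

```text
left outer rim (z28)
[[405.7   -1.29]
 [417.37  -1.61]
 [429.26  -1.94]
 [441.38  -2.28]
 [453.75  -1.79]
 [466.35  -2.16]
 [479.21  -2.54]
 [492.26  -6.44]
 [505.67  -6.89]
 [519.39  -7.36]]
near outer rim (z28)
[[399.     5.86]
 [394.71  15.95]
 [398.76  25.33]
 [399.02  35.02]
 [399.26  44.69]
 [399.51  54.36]
 [399.74  64.02]
 [399.97  73.68]]
yaw L [-0.06 22.34] T [  0.04 397.07]
[[422.39  83.2  422.69  96.75 422.54  89.98]
 [427.11  83.04 427.41  96.7  427.26  89.87]
 [431.9   82.88 432.2   96.65 432.05  89.76]
 [436.76  83.14 437.06  96.59 436.91  89.86]
 [441.7   82.97 441.99  96.11 441.84  89.54]
 [446.71  82.81 447.    96.05 446.86  89.43]
 [451.8   82.64 452.1   95.99 451.95  89.32]]
tail end [419.05  90.26 174.74]
sq tail px [array([416.64,  25.08]), array([417.15,  45.24])]
hinge-side insert edge [array([411.81, 121.18]), array([427.89, 120.38]), array([444.39, 120.42]), array([461.33, 120.46]), array([478.73, 120.51]), array([496.59, 119.68]), array([515.  , 119.73])]
```

Emit:
servo_tool(
  steps=[-1, 0.001, -0.001, -0.06, 0, -1, 0.001, -0.001, -0.12, 0, -1, 0.001, -0.001, -0.17, 0, -1, 0.001, -0.001, -0.2, 0, -1, 0.001, -0.001, -0.22, 0, -1, 0.001, -0.001, -0.235, 0, -1, 0.001, -0.001, -0.245, 0, -1, 0.001, -0.001, -0.252, 0, -1, 0.001, -0.001, -0.258, 0, -1, 0.001, -0.001, -0.264, 0, -1, 0.001, -0.001, -0.264, 0],
)

```text
clock: 13.4
position: [504.8, 87.6, 48.1]
tool_rot: [-0.029, -3.141, -0.0]
ft_force: [0.2, -0.9, -1.4]
width: 0.214
gripper_force: 35.0
```

Emit:
servo_tool(
  steps=[-1, 0, 0, -0.006, 0, -1, 0, 0, -0.01, 0, -1, 0, 0, -0.014, 0, -1, 0, 0, -0.018, 0, -1, 0, 0, -0.021, 0, -1, 0, 0, -0.022, 0, -1, 0, 0, -0.022, 0],
)

```text
clock: 14.1
position: [504.8, 87.6, 37.2]
tool_rot: [-0.029, -3.141, -0.0]
ft_force: [-0.2, -0.1, -3.1]
width: 0.22
gripper_force: 35.0
```

Emit:
servo_tool(
  steps=[-0.47, 0, 0, 0, 0, -0.47, 0, 0, 0, 0, -0.47, 0, 0, 0, 0, -0.47, 0, 0, 0, 0, -0.47, 0, 0, 0.012, 0, -0.44, 0, 0, 0.024, 0, -0.4, 0, 0, 0.04, 0, -0.4, 0, 0, 0.08, 0, -0.4, 0, 0, 0.16, 0, -0.4, 0, 0, 0.25, 0, -0.4, 0, -0.08, 0.35, 0, -0.4, 0, -0.16, 0.4, 0, -0.4, 0, -0.24, 0.4, 0, -0.4, 0, -0.24, 0.4, 0],
)

```text
clock: 15.5
position: [505.5, -37.3, 239.8]
tool_rot: [0.037, 3.137, -0.004]
ft_force: [0.3, 0.4, -1.4]
width: 0.297
gripper_force: 0.0
```

Run:
```python
from h import *
np.set_printoptions(precision=2,suppress=True)
w=snapshot('wrist');s=snapshot('scene'); print(env.read_state()['clock'],env.read_state()['position'])
a=tip_of('lid_edge',w)[:2];b=tip_of('lid_edge',s)[:2];print(a,b)
for x in a:
  for y in b: print(tri([(w,x['xy']),(s,y['xy'])]))
print('key',[(r['xy'],r['p'],at_z(w,r['xy'],4)) for r in tip_of('key',w)[:2]])
cv2.imwrite('pics/after.png',np.hstack([cv2.resize(w['pixels'][:250],(500,195)),cv2.resize(s['pixels'][110:250,290:460],(300,247))[:195]])[:,:,::-1])
im=np.zeros((560,700,3),np.uint8); im[:273]=cv2.resize(w['pixels'][:250],(700,273)); im[273:560,:349]=cv2.resize(s['pixels'][110:250,290:460],(349,287))
cv2.imwrite('pics/after.png',im[:,:,::-1])
```

```text
15.6 [504.62 -33.14 237.81]
[{'xy': [387.8, 160.7], 'p': 0.35}, {'xy': [389.0, 159.9], 'p': 0.32}] [{'xy': [395.1, 151.5], 'p': 0.71}]
[518.89  81.05 176.22]
[518.32  81.92 175.18]
key []
```

View pics/after.png

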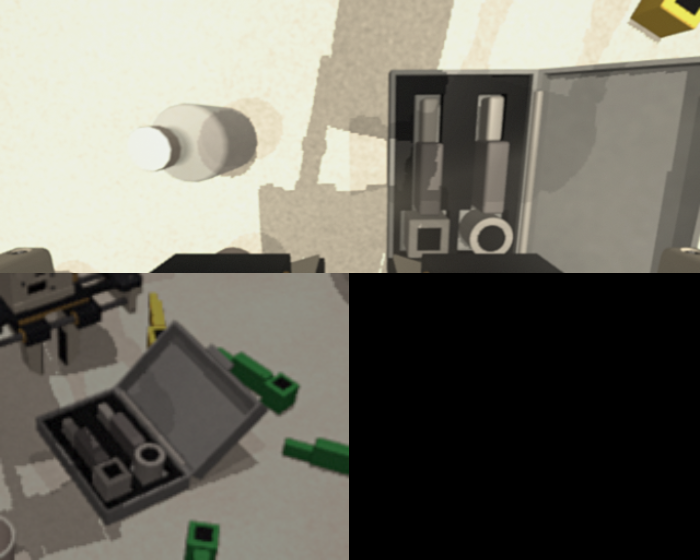

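Both keys lie parallel and level in the nests, and the round one is released at wrist px (449,215). Next I'll check its height, then go round behind the lid.

Run:
```python
from h import *
np.set_printoptions(precision=1,suppress=True)
w=snapshot('wrist');s=snapshot('scene'); t=snapshot('top')
f=700/640; g=349/170
print('round head top',tri([(w,(491/f,235/f)),(s,(149/g+290,184/g+110))]),'square',tri([(w,(428/f,238/f)),(s,(113/g+290,200/g+110))]))
print('case wants head top at',494.7+53,88.8-2,44)
# lid free corners in scene and wrist/top ; hinge plane y-z at x=396 / 594
for n,p in (('far corner inner',(263,408-273)),('near corner',(175,323-273))):
    uv=(p[0]/g+290,p[1]/g+110)
    for X in (396,594):
        c,d=ray(s,uv); P=c+d*(X-c[0])/d[0]; print(n,X,P,'theta',np.pi-np.arctan2(P[2]-28,P[1]-123.8), np.hypot(P[2]-28,P[1]-123.8))
```

```text
round head top [542.5  95.4  30.9] square [544.1  35.8  32.9]
case wants head top at 547.7 86.8 44
far corner inner 396 [ 396.   455.9 -184.9] theta 3.711731975673543 394.44983821787383
far corner inner 594 [594.  229.6  99. ] theta 2.5504740662002425 127.42003923256537
near corner 396 [396.  228.3 102.5] theta 2.5221812804606145 128.38159230457137
near corner 594 [594.   67.  304.4] theta 1.3682058003421347 282.1582468182773
```

Emit:
servo_tool(
  steps=[-1, -0.02, 0.1, 0, -0.09, -1, -0.02, 0.2, 0, -0.18, -1, -0.02, 0.3, 0, -0.27, -1, -0.02, 0.4, 0, -0.36, -1, -0.02, 0.5, 0, -0.45, -1, -0.02, 0.616, 0, -0.54, -1, -0.02, 0.616, 0, -0.63, -1, -0.02, 0.616, 0, -0.72, -1, -0.02, 0.616, 0, -0.81, -1, -0.02, 0.616, 0, -0.9, -1, -0.02, 0.616, 0, -1, -1, -0.02, 0.616, 0, -1],
)

```text
clock: 17.1
position: [494.3, 276.4, 236.9]
tool_rot: [-2.243, -2.2, 0.001]
ft_force: [-0.4, -0.7, -0.1]
width: 0.005
gripper_force: 0.0
```

Emit:
servo_tool(
  steps=[-1, 0, 0, -0.1, 0, -1, 0, 0, -0.2, 0, -1, 0, 0, -0.28, 0, -1, 0, 0, -0.326, 0, -1, 0, 0, -0.326, 0, -1, 0, -0.02, -0.326, 0, -1, 0, -0.036, -0.326, 0, -1, 0, -0.05, -0.322, 0, -1, 0, -0.065, -0.316, 0, -1, 0, -0.08, -0.302, 0, -1, 0, -0.084, -0.29, 0, -1, 0, -0.1, -0.27, 0, -1, 0, -0.115, -0.25, 0, -1, 0, -0.125, -0.235, 0, -1, 0, -0.125, -0.235, 0],
)

```text
clock: 18.6
position: [495.7, 212.3, 121.4]
tool_rot: [2.242, 2.199, 0.004]
ft_force: [-0.2, -0.4, 0.0]
width: 0.008
gripper_force: 0.0
```

Run:
```python
from h import *
s=snapshot('scene'); st=env.read_state();print(st['position'],st['clock'])
save(s,'push1.png',(290,60,490,250),3)
```

```text
[495.32770476 212.44737904 120.54703312] 18.65
```

View pics/push1.png

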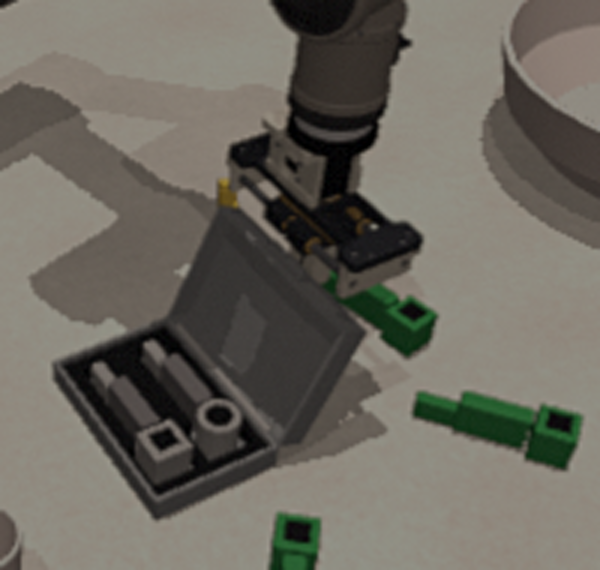

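Emit:
servo_tool(
  steps=[-1, 0, -0.022, 0.023, 0, -1, 0, -0.045, 0.045, 0, -1, 0, -0.07, 0.058, 0, -1, 0, -0.095, 0.069, 0, -1, 0, -0.12, 0.076, 0, -1, 0, -0.143, 0.081, 0, -1, 0, -0.166, 0.081, 0, -1, 0, -0.189, 0.08, 0, -1, 0, -0.212, 0.075, 0, -1, 0, -0.235, 0.069, 0, -1, 0, -0.257, 0.06, 0, -1, 0, -0.279, 0.049, 0, -1, 0, -0.298, 0.035, 0, -1, 0, -0.317, 0.021, 0, -1, 0, -0.333, 0.004, 0, -1, 0, -0.349, -0.014, 0, -1, 0, -0.361, -0.034, 0, -1, 0, -0.373, -0.054, 0, -1, 0, -0.373, -0.054, 0],
)

```text
clock: 20.55
position: [494.2, 26.0, 91.1]
tool_rot: [-2.242, -2.199, 0.002]
ft_force: [-0.3, -0.2, 0.8]
width: 0.001
gripper_force: 0.0
```

Run:
```python
from h import *
s=snapshot('scene'); st=env.read_state();print(st['position'],st['clock'],st['ft_force'])
save(s,'push2.png',(290,60,490,250),3)
```

```text
[494.48081466  26.33435948  91.84627005] 20.6 [0.12116646 0.66191324 0.65413266]
```

View pics/push2.png

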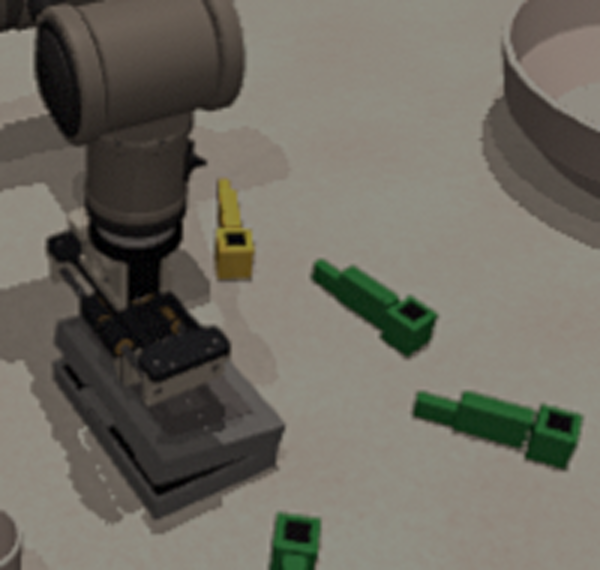

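Emit:
servo_tool(
  steps=[-1, 0, -0.008, -0.015, 0, -1, 0, -0.014, -0.028, 0, -1, 0, -0.016, -0.037, 0, -1, 0, -0.016, -0.043, 0, -1, 0, -0.016, -0.046, 0, -1, 0, -0.016, -0.048, 0, -1, 0, -0.016, -0.049, 0, -1, 0, -0.016, -0.049, 0],
)

```text
clock: 21.4
position: [494.8, 18.4, 70.0]
tool_rot: [2.241, 2.2, 0.0]
ft_force: [-5.8, -1.1, 18.7]
width: 0.006
gripper_force: 9.4
```

Emit:
servo_tool(
  steps=[-1, 0, 0, -0.003, 0, -1, 0, 0, -0.003, 0, -1, 0, 0, 0.05, 0, -1, 0, 0, 0.12, 0, -1, 0, 0, 0.22, 0, -1, 0, -0.1, 0.32, 0, -1, -0.1, -0.2, 0.35, 0, -1, -0.15, -0.3, 0.35, 0, -1, -0.15, -0.4, 0.35, 0, -1, -0.15, -0.4, 0.35, 0, -1, -0.15, -0.4, 0.35, 0],
)

```text
clock: 22.5
position: [419.0, -185.1, 243.6]
tool_rot: [2.246, 2.194, -0.001]
ft_force: [0.4, 0.3, 0.4]
width: 0.007
gripper_force: 0.0
```

Run:
```python
from h import *
s=snapshot('scene'); st=env.read_state();print(st['position'],st['clock'],st['ft_force'])
save(s,'fin.png',(300,120,410,240),5)
```

```text
[ 419.33067266 -182.96840253  243.25305346] 22.55 [-0.06248741 -0.46458139 -0.03912574]
```

View pics/fin.png

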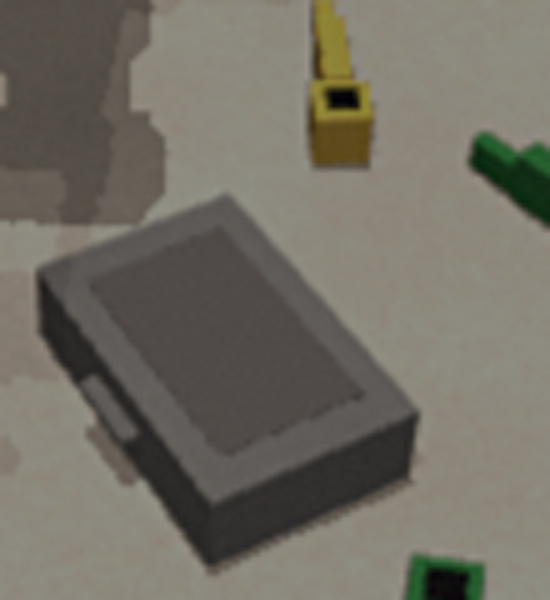

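The picture shows the lid shut with no gap along the front or side, and the arm is clear of everything. I'm handing the job in.

```bash
python3 -c "
from station import env
print(env.sign_off())"
```

```text
the job is handed in; nothing more can be done
None
```

The round-headed key is seated and released in the empty nest by the hinge, the square-headed key is still in its own nest, the lid is pressed shut with no visible gap, and the job was handed in at about 22.5 s; no verdict came back.

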